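Sort the porcelain baubles onto their own blocks

ROBOT

A 6-joint arm with a two-finger parallel gripper is mounted at the origin on the work surface. World frame = base frame: x ahead of the robot, y to its left, z up, the work surface at z = 0. Lengths are in m, angles in rad, forces in N, time in s.
With the tool pointing down it reaches from about 0.35 to 0.975 m from the base axis. Payload 17.4 kg.
Tool frame: the origin (TCP) lies at the very end of the fingers, on their centre line; the grasp point (between the pads) lies 19 mm behind it; z points along the fingers, y is the line along which they close (so a half turn about z gives the same grasp; the last joint's range is limited). The gripper opens to 85 mm and grips with 20 to 120 N. Pads are 22 mm wide; open, the fingers measure 114 mm over their backs; the gripper's body (76 mm by 85 mm) begins 54 mm behind the grasp point. The pads swing forward as they close: fully open they stand 13 mm farther back than shut.
Start: joints at [-1.302, 0.116, 1.442, -0, 1.584, -0.038], TCP at [0.204, -0.643, 0.196] pointing down, gripper open.
Joint ranges: [-2.83, 2.83], [-0.83, 2.19], [0.07, 2.5], [-1.14, 4.28], [0.01, 3], [-2.97, 2.97]. Speed limits (rad/s): [1.89, 1.89, 2.22, 3.14, 3.14, 3.14].

INTERFACE

Orientations are given as a unit quaternion [w, x, y, z].
In Python, from cell import ctrl gives the robot as it stands.
- The arm moves only by the shell command python3 -m handwheel 'ROWS'. ROWS is a JSON object of lists of equal length, an entry for each row: "jaw": the gripper's target within -1 to 1 (fully open at 1, half-way at 0, shut at -1); "translation": the shift along the world's x, y, z in mm, a list of three; "turn": the turn about the world's z in degrees. A call has 1 to 8 rows; each row is the pose to reach, as a shift and turn from the pose commanded when the call began; what a row does not reach only later rows make up. A row lasts 1/10 s, in which the tool goes at most 50 mm and 8.59 degrees, less where a joint would pass 70% of its speed; a pose out of reach is approached as far as the arm can. A call with a gripper value outside its range is refused whole. The fingers move at their own pace and stop on an object; the grip force is fixed at half the most. Time passes only in rows, so rows that repeat a pose let the fingers close. It gives the time, the measured TCP pose, the force, the opening and the grip force at its end, in the units of the state.
- ctrl.get_obs(): the state, without advancing time (a new reading comes with each control period).
- ctrl.grab_frame(name): name is "scene" or "top" or "wrist"; returns (picture, depth): 384x512x3 uint8, blue, green, red; 384x512 float32, m along the optical axis (not along the pixel's ray), 0 where there is no reading.
- ctrl.calibration(name): a dict with "mtx" (3x3 intrinsics, pixels), "eye" and "rotation" of the camera in the world. Camera axes: x right, y up, looking along -z (the intrinsics and any distortion apply to the point x, -y, -z); pixel columns grow to the right and rows downward; lengths in m; the calibration is good to about 2 mm. The wrist camera is an equidistant fisheye: a pixel r from the principal point sees the ray r / f radians off the axis. A picture is of the moment at which its call begins: read the wrist's pose just before it. calibration takes no time and is no camera call; for the wrist camera it gives the pose at the moment of the call.
- ctrl.hand_in(): hands the job in; it is judged then, once.
The state is a dict: "clock": time; "joint_pos": joint angles; "dq": joint speeds; "tau": joint torques, N m; "position": TCP position; "orientation": TCP orientation; "ft_force": force on the tool from outside, world axes, zero at the start; "torque": the same for the moment, N m; "width": finger opening in m; "grasp_force": force on a finger pad.
Only numpy, scipy, OpenCV 4.12 (cv2) and the standard library are available. Lean on these libraries where they do the work, as an engineer would, in place of code of your own. Each camera call takes 0.05 s, during which the arm holds its last target. There are 200 camera calls.

TASK

On the jeweller's bench three fragile porcelain baubles each sit on the wrong walnut block. Put each on the block of its own size (small on the small block, medium on the medium, large on the large), seated in the dimple with its cap upward, parking one in the empty cork ring on the way. Handle them gently, never lay one on the bench, and do not disturb the dish, the jar and the tin standing among them.

Things in the scene. Friction and masses are not known exactly. Their poses are not given: they have to be found in the camera images.
- bauble_small: smallest of three white porcelain globes, 38 mm in diameter (about 40 g), brass cap (12 mm wide, top 25 mm above the centre). Starts on the medium block, centre at height 34 mm. Origin: globe's centre; z up through the cap. Bottom-heavy. Breaks if the fingers squeeze it with over 25 N each (8 N holds it) or if it meets a block or the ring with over 30 N; lost if it lies on the bench.
- bauble_medium: middle-sized of three white porcelain globes, 48 mm in diameter (about 70 g), brass cap (12 mm wide, top 30 mm above the centre). Starts on the large block, centre at height 38 mm. Origin: globe's centre; z up through the cap. Bottom-heavy. Breaks if the fingers squeeze it with over 25 N each (8 N holds it) or if it meets a block or the ring with over 30 N; lost if it lies on the bench.
- bauble_large: largest of three white porcelain globes, 60 mm in diameter (about 110 g), brass cap (12 mm wide, top 36 mm above the centre). Starts on the small block, centre at height 50 mm. Origin: globe's centre; z up through the cap. Bottom-heavy. Breaks if the fingers squeeze it with over 25 N each (8 N holds it) or if it meets a block or the ring with over 30 N; lost if it lies on the bench.
- block_small: fixed square dark-walnut block, 64 x 64 x 22 mm, the smallest of the three blocks, with a round dimple (22 mm across at the mouth, 14 mm deep) in the middle of its top; the small bauble belongs here and then has its centre 38 mm above the bench. Origin: centre of its underside, z up; axes along its edges.
- block_medium: fixed square dark-walnut block, 78 x 78 x 22 mm, the middle of the three blocks, with a round dimple (30 mm across at the mouth, 14 mm deep) in the middle of its top; the medium bauble belongs here and then has its centre 41 mm above the bench. Origin: centre of its underside, z up; axes along its edges.
- block_large: fixed square dark-walnut block, 92 x 92 x 22 mm, the largest of the three blocks, with a round dimple (36 mm across at the mouth, 14 mm deep) in the middle of its top; the large bauble belongs here and then has its centre 46 mm above the bench. Origin: centre of its underside, z up; axes along its edges.
- cork_ring: fixed round cork ring, 74 mm outside, 26 mm hole, 22 mm high: the free spot, empty at the start. A bauble parked in its hole has its centre 36 mm (small), 42 mm (medium) or 49 mm (large) above the bench. Origin: centre of its underside, z up.
- dish: loose bystander: small polished steel footed dish, 76 mm across the rim, 50 mm high. Origin: centre of its underside. Must not be moved by more than 20 mm.
- jar: loose bystander: small greenish glass jar with a steel cap, 40 mm across, 45 mm high. Origin: centre of its underside. Must not be moved by more than 20 mm.
- tin: loose bystander: low round steel tin, 60 mm across, 50 mm high. Origin: centre of its underside. Must not be moved by more than 20 mm.
Mind the look-alikes: they are no part of the job. Leave any blue look-alike of the bauble_medium alone.

How it is judged:
On the way:
1. one of the baubles has been parked in the cork ring and let go (((horizontal distance between bauble_small and cork_ring below 0.01 m and height (world z) of bauble_small below 0.041 m and contact force between the fingers and bauble_small below 0.1 N and linear speed of bauble_small below 0.05 m/s) or (horizontal distance between bauble_medium and cork_ring below 0.01 m and height (world z) of bauble_medium below 0.047 m and contact force between the fingers and bauble_medium below 0.1 N and linear speed of bauble_medium below 0.05 m/s) or (horizontal distance between bauble_large and cork_ring below 0.01 m and height (world z) of bauble_large below 0.054 m and contact force between the fingers and bauble_large below 0.1 N and linear speed of bauble_large below 0.05 m/s))), for 0.2 s.
At the end, for the whole second after the job is handed in: each bauble sits at rest in the dimple of the block of its own size: centre within 8 mm of the block's centre seen from above and no more than 5 mm above its seated height (38, 41, 46 mm for small, medium, large), cap within 0.5 rad of upright, moving slower than 0.02 m/s (horizontal distance between bauble_small and block_small below 0.008 m and height (world z) of bauble_small below 0.0425 m and angle between each of bauble_small, bauble_medium, bauble_large's own z axis and vertical below 0.5 rad and linear speed of each of bauble_small, bauble_medium, bauble_large below 0.02 m/s and horizontal distance between bauble_medium and block_medium below 0.008 m and height (world z) of bauble_medium below 0.0457 m and horizontal distance between bauble_large and block_large below 0.008 m and height (world z) of bauble_large below 0.051 m); the robot touches nothing.
It fails at once if a bauble squeezed by the fingers with more than 50 N in all (contact force between the fingers and bauble_small above 50 N or contact force between the fingers and bauble_medium above 50 N or contact force between the fingers and bauble_large above 50 N).
It fails at once if a bauble set down or knocked on a block or the cork ring with more than 30 N (contact force between any of bauble_small, bauble_medium, bauble_large and block_small above 30 N or contact force between any of bauble_small, bauble_medium, bauble_large and block_medium above 30 N or contact force between any of bauble_small, bauble_medium, bauble_large and block_large above 30 N or contact force between any of bauble_small, bauble_medium, bauble_large and cork_ring above 30 N).
It fails at once if a bauble lies on the bench (height (world z) of bauble_small below 0.024 m or height (world z) of bauble_medium below 0.029 m or height (world z) of bauble_large below 0.035 m).
It fails at once if the dish, jar or tin moved by more than 20 mm (distance of any of dish, jar, tin from where it was at the start of the episode above 0.02 m).
It also fails if it takes over 112 s, if anything falls off the work surface, if the arm or the gripper's body presses on something with over 40 N, if the wrist force passes 120 N, or if a joint passes its speed limit or range.

## Working session

There is one attempt and no reset: what is moved stays moved. The work goes in short steps, Python scripts to look and compute and a shell command to move; the robot and the scene stay as the last step left them, time stands still between calls to the robot, and variables do not carry over. Pictures are saved under pics/ and viewed, at most 14 in all, crops included, and the job is handed in when it is done.

```bash
mkdir -p pics; ls
python3 - <<'E'
from cell import ctrl
import cv2,numpy as np
for n in("top","scene"):
    im,d=ctrl.grab_frame(n); cv2.imwrite(f"pics/{n}0.png",im); np.savez(f"pics/{n}0.npz",im=im,d=d)
    c=ctrl.calibration(n); print(n,{k:np.round(v,4).tolist() if not isinstance(v,str) else v for k,v in c.items()})
o=ctrl.get_obs(); print(o)
E
```

```text
pics
top {'mtx': [[480.0427, 0.0, 251.3731], [0.0, 480.0427, 200.2063], [0.0, 0.0, 1.0]], 'eye': [0.3503, -0.0257, 1.0926], 'rotation': [-0.6974, -0.0574, 0.0609, 0.7118]}
scene {'mtx': [[377.039, 0.0, 252.7279], [0.0, 377.039, 187.7232], [0.0, 0.0, 1.0]], 'eye': [1.1146, 0.0557, 0.4965], 'rotation': [0.584, 0.2909, 0.3451, 0.6747]}
{'clock': 0.1, 'joint_pos': array([-1.30182037e+00,  1.16453677e-01,  1.44221684e+00, -6.24545872e-06,
        1.58399288e+00, -3.77716955e-02]), 'dq': array([-0.00102206, -0.00129058, -0.00122451, -0.001709  , -0.00028445,
       -0.00026411]), 'tau': array([ 3.92756905e-03, -7.33667350e+01, -6.33788252e+01,  2.01886787e-04,
        5.25390918e-03,  2.27251024e-05]), 'position': array([ 0.20377415, -0.64328434,  0.19501405]), 'orientation': array([-5.31437848e-04,  9.88261137e-01,  1.52773157e-01, -6.48539498e-05]), 'ft_force': array([-0.0458963 ,  0.12035333,  0.26579593]), 'torque': array([-0.01901638, -0.02356089,  0.01345405]), 'grasp_force': 0.0, 'width': 0.08546578556970226}
```

View pics/top0.png

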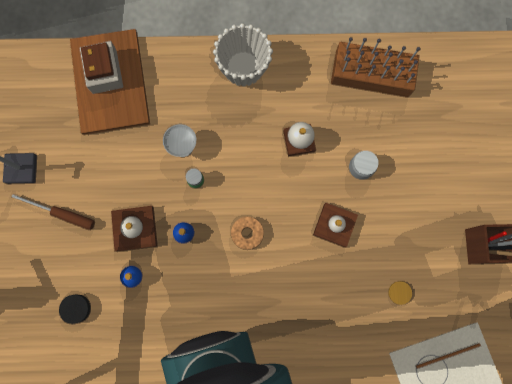

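View pics/scene0.png

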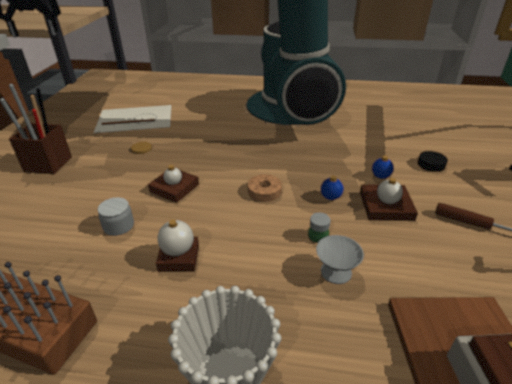

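The top view shows the white baubles at (132,227) on the large block, (301,135) on the small block and (337,224) on the medium block. The cork ring is at (247,233). The two blue look-alikes are at (183,232) and (131,277), the dish at (180,140), the jar at (194,178) and the tin at (364,164).

```bash
cat > h.py <<'E'
from cell import ctrl
import cv2,numpy as np
from scipy.spatial.transform import Rotation as R
def rot(c):
    q=np.asarray(c["rotation"],float)
    return R.from_quat(q[[1,2,3,0]]).as_matrix() if q.size==4 else q
def ray(c,u,v,fish=False):
    K=np.asarray(c["mtx"]); x,y=(u-K[0,2])/K[0,0],(v-K[1,2])/K[1,1]
    if fish:
        r=np.hypot(x,y)+1e-12; d=np.array([x/r*np.sin(r),-y/r*np.sin(r),-np.cos(r)])
    else: d=np.array([x,-y,-1.])
    return rot(c)@d
def onz(c,u,v,z,fish=False):
    d=ray(c,u,v,fish); e=np.asarray(c["eye"]); return e+d*(z-e[2])/d[2]
E
python3 - <<'E'
from h import *
f=np.load("pics/top0.npz"); im,d=f["im"],f["d"]; c=ctrl.calibration("top")
hsv=cv2.cvtColor(im,cv2.COLOR_BGR2HSV); H,S,V=[hsv[...,i].astype(int) for i in range(3)]
def blob(m,u,v,r):
    k=np.zeros(m.shape,np.uint8); cv2.circle(k,(u,v),r,1,-1); m=cv2.morphologyEx((m&(k>0)).astype(np.uint8),cv2.MORPH_CLOSE,np.ones((5,5)))
    return max(cv2.findContours(m,cv2.RETR_EXTERNAL,cv2.CHAIN_APPROX_NONE)[0],key=cv2.contourArea)
for n,u,v,r,z,D in(("small",337,224,14,.034,38),("medium",132,227,17,.038,48),("large",301,135,20,.05,60)):
    b=blob((S<90)&(V>90),u,v,r); (x,y),rr=cv2.minEnclosingCircle(b)
    p=onz(c,x,y,z); print("bauble",n,x.__round__(1),round(y,1),p.round(4),"diam mm",round(2*rr/480*(1.0926-z)*1000,1),"depth",d[int(y)-3:int(y)+4,int(x)-3:int(x)+4].min(),"need",1.0926-z-{38:.025,48:.03,60:.036}[D])
for n,u,v,r,s in(("small",300,139,30,64),("medium",335,224,32,78),("large",133,228,36,92)):
    b=blob((V<95)|((S<90)&(V>90)),u,v,r); (x,y),wh,a=cv2.minAreaRect(b); p=onz(c,x,y,.022)
    box=np.array([onz(c,*q,.022)[:2] for q in cv2.boxPoints(((x,y),wh,a))]); e=box[1]-box[0]
    print("block",n,round(x,1),round(y,1),p[:2].round(4),"sides mm",np.round(np.array(wh)/480*1070,1),"edge angle",np.degrees(np.arctan2(e[1],e[0])).round(1)%90)
b=blob((S>120)&(V>100)&(H<15),247,233,24); (x,y),rr=cv2.minEnclosingCircle(b); print("ring",x,y,onz(c,x,y,.022)[:2].round(4),2*rr/480*1070)
for n,u,v,z in(("dish",180,140,.05),("jar",194,178,.045),("tin",364,164,.05),("blue1",183,232,.03),("blue2",131,277,.03)): print(n,onz(c,u,v,z)[:2].round(3),1.0926-d[v,u])
print("base",onz(c,230,370,.3).round(2))
cw=ctrl.calibration("wrist");print(cw)
E
```

```text
bauble small 336.4 223.4 [ 0.4731 -0.2203  0.034 ] diam mm 38.7 depth 1.0376214 need 1.0336
bauble medium 130.7 226.7 [0.4746 0.2347 0.038 ] diam mm 46.9 depth 1.0262303 need 1.0246
bauble large 300.6 134.7 [ 0.6741 -0.1467  0.05  ] diam mm 59.3 depth 0.0 need 1.0066
block small 299.6 138.1 [ 0.6746 -0.1475] sides mm [72.7 67.1] edge angle 9.900000000000006
block medium 335.2 224.2 [ 0.4727 -0.2199] sides mm [79.6 80.4] edge angle 67.2
block large 140.1 228.0 [0.4732 0.2175] sides mm [ 92.7 125.1] edge angle 6.400000000000006
ring 246.94247436523438 232.6504364013672 [ 0.4578 -0.0214] 72.0528736114502
dish [0.667 0.125] 0.0031317472
jar [0.58  0.094] 0.018504143
tin [ 0.603 -0.286] 0.021247745
blue1 [0.461 0.12 ] 0.052010536
blue2 [0.365 0.234] 0.05829847
base [0.21 0.01 0.3 ]
{'mtx': array([[297.31863964,   0.        , 253.94398907],
       [  0.        , 297.31863964, 194.83365899],
       [  0.        ,   0.        ,   1.        ]]), 'eye': array([ 0.28291991, -0.6182148 ,  0.37403378]), 'rotation': array([ 0.79597848, -0.13227334,  0.09720483, -0.58264332])}
```

Run:
```python
import cv2
im=cv2.imread("pics/top0.png"); cv2.imwrite("pics/crop0.png",cv2.resize(im[100:300,90:400],None,fx=2.5,fy=2.5,interpolation=cv2.INTER_CUBIC))
```

```text
(no output)
```

View pics/crop0.png

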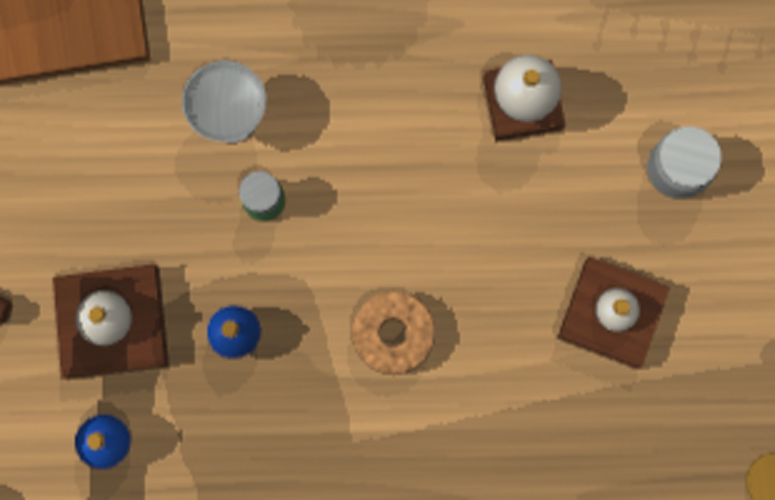

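The enlarged crop shows three white globes and two blue ones of about medium size. The white globe at (132,227) on the large block is the medium, so the blue ones at (183,232) and (131,277) are the look-alikes and I'll leave them alone. Bauble sizes and heights match the description. I'll park the small bauble first, so I move above it and take a closer wrist look.

```bash
python3 -m handwheel '{"jaw":[1,1,1,1,1,1,1,1],"translation":[[135,210,0],[135,210,0],[135,210,0],[135,210,0],[135,210,0],[135,210,0],[135,210,0],[135,210,0]],"turn":[0,0,0,0,0,0,0,0]}'
python3 -m handwheel '{"jaw":[1,1,1,1,1,1,1,1],"translation":[[134,213,-40],[134,213,-40],[134,213,-40],[134,213,-40],[134,213,-40],[134,213,-40],[134,213,-40],[134,213,-40]],"turn":[0,0,0,0,0,0,0,0]}'
python3 - <<'E'
from h import *
c=ctrl.calibration("wrist"); im,d=ctrl.grab_frame("wrist"); cv2.imwrite("pics/w1.png",im); np.savez("pics/w1.npz",im=im,d=d,eye=c["eye"],rotation=c["rotation"],mtx=c["mtx"])
print(ctrl.get_obs()["position"],c["eye"])
E
```

```text
clock: 0.9
position: [0.3385, -0.434, 0.1955]
orientation: [-0.0, 0.988, 0.153, -0.0]
ft_force: [-0.0, -0.4, 0.4]
width: 0.0857
grasp_force: 0.0
clock: 1.7
position: [0.4724, -0.2219, 0.1557]
orientation: [0.0, 0.988, 0.152, -0.0]
ft_force: [-0.6, -0.7, -0.6]
width: 0.085
grasp_force: 0.0
[ 0.47231539 -0.22205967  0.15581986] [ 0.55160336 -0.19669723  0.33468434]
```

View pics/w1.png

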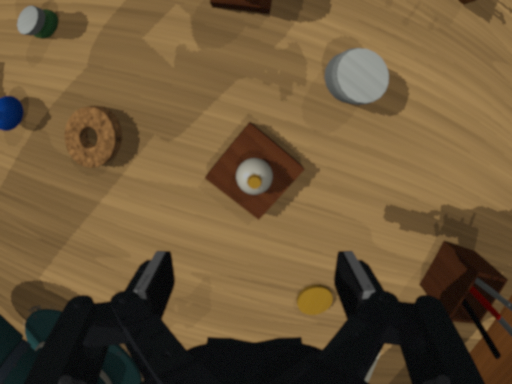

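The wrist view shows the small bauble at (254,176) in the middle of the medium block, the ring at (92,137), the tin at (358,76), and the fingers clear of everything at the bottom. Next I measure from this frame.

```bash
cat >> h.py <<'E'
def save(tag):
    c=ctrl.calibration("wrist"); o=ctrl.get_obs(); im,d=ctrl.grab_frame("wrist"); cv2.imwrite(f"pics/{tag}.png",im); return c,o,im,d
def blob(im,kind,u,v,r):
    hsv=cv2.cvtColor(im,cv2.COLOR_BGR2HSV); H,S,V=[hsv[...,i].astype(int) for i in range(3)]
    m={"white":(S<70)&(V>95),"dark":(V<100)&(S>70),"cork":(S>120)&(V>90)&(H<15)}[kind]
    k=np.zeros(m.shape,np.uint8); cv2.circle(k,(int(u),int(v)),int(r),1,-1)
    m=cv2.morphologyEx((m&(k>0)).astype(np.uint8),cv2.MORPH_CLOSE,np.ones((7,7)))
    return max(cv2.findContours(m,cv2.RETR_EXTERNAL,cv2.CHAIN_APPROX_NONE)[0],key=cv2.contourArea)
def circ(c,im,kind,u,v,r,z):
    # for a globe: cone axis of its outline rays; for a flat ring: outline points on plane z
    b=blob(im,kind,u,v,r)[:,0]
    rays=np.array([ray(c,x,y,True) for x,y in b])
    if kind=="cork":
        P=np.array([onz(c,x,y,z,True)[:2] for x,y in b]).astype(np.float32); return cv2.minEnclosingCircle(P.reshape(-1,1,2)*1000)
    hull=cv2.convexHull(b.reshape(-1,1,2))[:,0]; rays=np.array([ray(c,x,y,True) for x,y in hull])
    a=np.linalg.lstsq(rays,np.ones(len(rays)),rcond=None)[0]; n=np.linalg.norm(a); a/=n
    e=np.asarray(c["eye"]); t=(z-e[2])/a[2]; return ((e+a*t)*1000).round(1), round(2*t*np.sin(np.arccos(1/n))*1000,1)
E
python3 - <<'E'
from h import *
im=cv2.imread("pics/w1.png"); c=dict(np.load("pics/w1.npz"))
print("small",circ(c,im,"white",254,176,24,.034))
print("ring outer",circ(c,im,"cork",92,137,36,.022))
m=cv2.cvtColor(im,cv2.COLOR_BGR2HSV)[...,2]<80; k=np.zeros(m.shape,np.uint8); cv2.circle(k,(92,134),14,1,-1)
M=cv2.moments((m&(k>0)).astype(np.uint8),True); print("hole",M["m00"],onz(c,M["m10"]/M["m00"],M["m01"]/M["m00"],.018,True).round(4))
b=blob(im,"dark",254,170,52); (x,y),wh,a=cv2.minAreaRect(b); P=np.array([onz(c,*q,.022,True)[:2] for q in cv2.boxPoints(((x,y),wh,a))]); print("block med",x,y,P.mean(0).round(4),np.linalg.norm(P[0]-P[1]),np.linalg.norm(P[1]-P[2]))
E
```

```text
small (array([ 472.5, -220.2,   34. ]), np.float64(36.4))
ring outer ((440.85845947265625, -50.94004440307617), 9.999999747378752e-05)
hole 260.0 [ 0.4585 -0.0192  0.018 ]
block med 260.8886413574219 171.58676147460938 [ 0.4758 -0.229 ] 0.08549647521105415 0.09026340032601803
```

```bash
python3 -m handwheel '{"jaw":[1,1,1,1,1,1,1,1],"translation":[[0,2,-30],[0,2,-60],[0,2,-80],[0,2,-100],[0,2,-115],[0,2,-125],[0,2,-129],[0,2,-129]],"turn":[0,0,0,0,0,0,0,0]}'
python3 -m handwheel '{"jaw":[0.2,0.2,0.2,0.2,0.2,0.2,0.2,0.2],"translation":[[0,0,0],[0,0,0],[0,0,0],[0,0,0],[0,0,0],[0,0,0],[0,0,0],[0,0,0]],"turn":[0,0,0,0,0,0,0,0]}'
```

```text
clock: 2.55
position: [0.4728, -0.2188, 0.0267]
orientation: [-0.0, 0.988, 0.153, -0.0]
ft_force: [0.6, -0.7, -0.7]
width: 0.0855
grasp_force: 0.0
clock: 3.35
position: [0.4728, -0.2185, 0.0267]
orientation: [-0.0, 0.988, 0.153, -0.0]
ft_force: [0.1, -0.8, -0.4]
width: 0.0511
grasp_force: 0.0
```

```bash
python3 -m handwheel '{"jaw":[0.2,0.1,0.05,0,0,-0.04,-0.06,-0.06],"translation":[[0,-1.5,0],[0,-1.5,0],[0,-1.5,0],[0,-1.5,0],[0,-1.5,0],[0,-1.5,0],[0,-1.5,0],[0,-1.5,0]],"turn":[0,0,0,0,0,0,0,0]}'
python3 -m handwheel '{"jaw":[-0.08,-0.08,-0.09,-0.09,-0.1,-0.1],"translation":[[0,0,0],[0,0,0],[0,0,0],[0,0,0],[0,0,0],[0,0,0]],"turn":[0,0,0,0,0,0]}'
python3 -m handwheel '{"jaw":[-0.11,-0.11,-0.11],"translation":[[0,0,0],[0,0,0],[0,0,0]],"turn":[0,0,0]}'
```

```text
clock: 4.15
position: [0.4728, -0.22, 0.0267]
orientation: [0.0, 0.988, 0.153, -0.0]
ft_force: [0.3, -0.8, -0.1]
width: 0.0397
grasp_force: 0.0
clock: 4.75
position: [0.4728, -0.22, 0.0267]
orientation: [0.0, 0.988, 0.153, -0.0]
ft_force: [-0.3, 0.7, 0.3]
width: 0.0387
grasp_force: 0.0
clock: 5.05
position: [0.4728, -0.22, 0.0267]
orientation: [-0.0, 0.988, 0.153, -0.0]
ft_force: [1.0, -0.2, -0.1]
width: 0.0379
grasp_force: 0.0
```

```bash
python3 -m handwheel '{"jaw":[-0.12,-0.12],"translation":[[0,0,0],[0,0,0]],"turn":[0,0]}'
python3 -m handwheel '{"jaw":[-0.13,-0.13],"translation":[[0,0,0],[0,0,0]],"turn":[0,0]}'
```

```text
clock: 5.25
position: [0.4728, -0.22, 0.0267]
orientation: [-0.0, 0.988, 0.153, -0.0]
ft_force: [1.4, -0.1, -0.5]
width: 0.0379
grasp_force: 0.0
clock: 5.45
position: [0.4729, -0.22, 0.0267]
orientation: [0.0, 0.988, 0.153, 0.0]
ft_force: [0.2, 0.5, 1.0]
width: 0.0374
grasp_force: 0.0
```

```bash
python3 -m handwheel '{"jaw":[-0.14,-0.14],"translation":[[0,0,0],[0,0,0]],"turn":[0,0]}'
python3 -m handwheel '{"jaw":[-0.15,-0.15,-0.15],"translation":[[0,0,0],[0,0,0],[0,0,0]],"turn":[0,0,0]}'
```

```text
clock: 5.65
position: [0.4728, -0.22, 0.0267]
orientation: [0.0, 0.988, 0.153, -0.0]
ft_force: [-0.2, 0.8, -0.6]
width: 0.0365
grasp_force: 0.0
clock: 5.95
position: [0.4728, -0.22, 0.0267]
orientation: [-0.0, 0.988, 0.153, -0.0]
ft_force: [-0.2, -0.3, 0.5]
width: 0.0361
grasp_force: 0.0
```

Run:
```python
from h import *
c,o,im,d=save("w2"); s,_=ctrl.grab_frame("scene")
a=cv2.resize(im[200:384,150:350],(400,368)); b=cv2.resize(s[130:230,120:229],(400,368)); cv2.imwrite("pics/m2.png",np.hstack([a,b]))
```

```text
(no output)
```

View pics/m2.png

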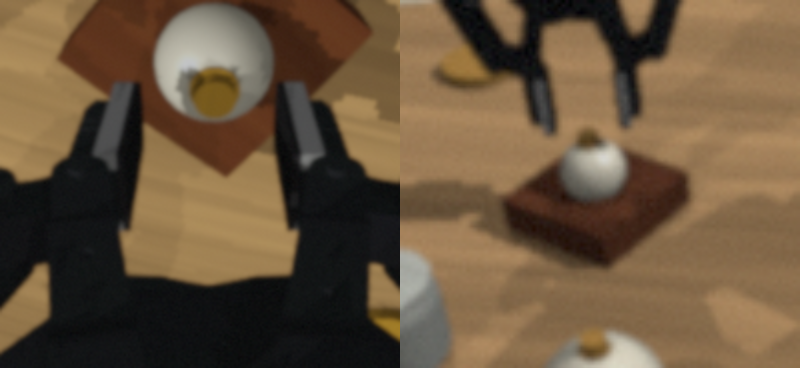

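Run:
```python
from h import *
c=ctrl.calibration("wrist"); im,d=ctrl.grab_frame("wrist"); o=ctrl.get_obs(); print(o["position"],o["clock"],c["eye"],rot(c)[:,2])
print("bauble",circ(c,im,"white",256,232,32,.034), circ(c,im,"white",256,232,32,.046))
def p3(u,v):
    dd=float(d[v,u]); r=ray(c,u,v,True); f=-rot(c)[:,2]; return (c["eye"]+r*dd/(r@f)).round(4),round(dd,3)
print("tips",p3(211,250),p3(297,250),p3(205,275),p3(302,275)); print("bauble top",p3(253,228),"cap",p3(257,244),"block",p3(285,225),p3(262,280))
P=np.array(o["position"])-c["eye"]; q=rot(c).T@P; th=np.arctan2(np.hypot(q[0],q[1]),-q[2]); a=np.arctan2(-q[1],q[0]); print("TCP px",254+297.3*th*np.cos(a),194.8+297.3*th*np.sin(a))
s,ds=ctrl.grab_frame("scene"); cs=ctrl.calibration("scene")
def s3(u,v):
    dd=float(ds[v,u]); r=ray(cs,u,v); return (cs["eye"]+r*dd).round(4)
for u,v in((158,160),(181,161),(120+190*109//400,130+165*100//368)): print("scene",(u,v),s3(u,v))
```

```text
[ 0.47283459 -0.22001515  0.02670014] 6.1 [ 0.55192736 -0.19474132  0.20569949] [0.30862082 0.09824973 0.94609734]
bauble (array([ 472.8, -221. ,   34. ]), np.float64(37.2)) (array([ 478.3, -219.1,   46. ]), np.float64(34.6))
tips (array([ 0.4764, -0.1965,  0.0781]), 0.144) (array([ 0.489 , -0.2371,  0.0776]), 0.145) (array([ 0.4762, -0.1967,  0.0997]), 0.124) (array([ 0.4893, -0.2362,  0.1005]), 0.123)
bauble top (array([ 0.4818, -0.2165,  0.0504]), 0.171) cap (array([ 0.4767, -0.2205,  0.0585]), 0.165) block (array([ 0.4834, -0.237 ,  0.0362]), 0.186) (array([ 0.4306, -0.2396,  0.0233]), 0.214)
TCP px 254.17714289661004 225.86736693420653
scene (158, 160) [ 0.4911 -0.2401  0.0836]
scene (181, 161) [ 0.4758 -0.1968  0.0752]
scene (171, 174) [ 0.487  -0.2188  0.0479]
```

Both cameras agree that the visible fingertips are at z≈0.07–0.078, well above the reported TCP height of 0.027. Since the bauble, cap and block heights all come out right, the reported TCP height can't be taken as the true fingertip height. I'll measure the lowest finger point from the depth clouds.

Run:
```python
from h import *
def cloud(n,fish):
    c=ctrl.calibration(n); im,d=ctrl.grab_frame(n); K=c["mtx"]; v,u=np.mgrid[:384,:512]; x,y=(u-K[0,2])/K[0,0],(v-K[1,2])/K[1,1]
    if fish:
        r=np.hypot(x,y)+1e-9; D=np.dstack([x/r*np.tan(r),-y/r*np.tan(r),-np.ones_like(x)])
    else: D=np.dstack([x,-y,-np.ones_like(x)])
    P=c["eye"]+(D*d[...,None])@rot(c).T; ok=(d>0)&(np.abs(P[...,0]-.48)<.04)&(np.abs(P[...,1]+.22)<.06)&(P[...,2]>.04)&(P[...,2]<.16); return P[ok],im[ok]
for n in("wrist","scene"):
    P,I=cloud(n,n=="wrist"); q=(P[:,:2]-[.4728,-.22])@np.array([np.cos(np.radians(107.6)),np.sin(np.radians(107.6))])
    for z in range(40,125,5):
        m=(P[:,2]*1000>=z)&(P[:,2]*1000<z+5)&(abs(q)>.0155)
        if m.sum(): print(n,z,m.sum(),"q",(q[m&(q>0)].mean() if (m&(q>0)).any() else 0).__round__(4),(q[m&(q<0)].mean() if (m&(q<0)).any() else 0).__round__(4),"x",P[m,0].mean().round(3),"col",I[m].mean(0).round())
```

```text
wrist 40 98 q 0.0157 -0.0173 x 0.48 col [ 91. 101. 104.]
wrist 45 30 q 0 -0.016 x 0.479 col [ 99. 109. 112.]
wrist 60 9 q 0.0183 -0.0182 x 0.472 col [19. 31. 56.]
wrist 65 134 q 0.0196 -0.0196 x 0.477 col [36. 43. 54.]
wrist 70 268 q 0.0225 -0.0221 x 0.478 col [40. 44. 47.]
wrist 75 347 q 0.0229 -0.0228 x 0.479 col [40. 43. 46.]
wrist 80 363 q 0.0233 -0.0229 x 0.478 col [39. 42. 44.]
wrist 85 393 q 0.0228 -0.0226 x 0.478 col [39. 41. 43.]
wrist 90 428 q 0.0232 -0.023 x 0.479 col [38. 40. 41.]
wrist 95 373 q 0.0211 -0.0206 x 0.479 col [42. 44. 45.]
wrist 100 630 q 0.0206 -0.0201 x 0.476 col [35. 36. 37.]
wrist 105 567 q 0.0289 -0.0286 x 0.482 col [25. 29. 31.]
wrist 110 1062 q 0.0327 -0.0323 x 0.483 col [22. 24. 24.]
wrist 115 2438 q 0.0363 -0.036 x 0.478 col [21. 21. 21.]
wrist 120 2249 q 0.0407 -0.0405 x 0.476 col [20. 20. 19.]
scene 40 5 q 0 -0.0177 x 0.486 col [82. 91. 97.]
scene 45 6 q 0 -0.0163 x 0.481 col [ 97. 112. 124.]
scene 65 14 q 0.0204 -0.0211 x 0.481 col [63. 79. 95.]
scene 70 15 q 0.0225 -0.0244 x 0.481 col [59. 67. 75.]
scene 75 36 q 0.0235 -0.0248 x 0.48 col [50. 58. 65.]
scene 80 30 q 0.0246 -0.0256 x 0.479 col [50. 57. 63.]
scene 85 27 q 0.0244 -0.0265 x 0.483 col [50. 55. 59.]
scene 90 35 q 0.023 -0.0236 x 0.48 col [49. 54. 59.]
scene 95 31 q 0.0247 -0.0255 x 0.48 col [49. 56. 63.]
scene 100 29 q 0.0229 -0.0242 x 0.482 col [44. 50. 56.]
scene 105 34 q 0.0265 -0.0286 x 0.484 col [26. 32. 37.]
scene 110 62 q 0.0313 -0.0345 x 0.483 col [24. 29. 34.]
scene 115 100 q 0.0331 -0.0364 x 0.48 col [23. 25. 29.]
scene 120 85 q 0.0334 -0.0387 x 0.481 col [24. 29. 34.]
```

The depth clouds put the fingertips about 40 mm above the reported TCP. The pads span z 67–105 mm, which matches their given 38 mm length. I'll work from this measured offset (tip z ≈ reported z + 40 mm). Next I open a little and lower carefully, watching the force.

```bash
python3 -m handwheel '{"jaw":[0.3,0.3,0.3,0.3,0.3,0.3,0.3,0.3],"translation":[[0,0,0],[0,0,0],[0,0,0],[0,0,-6],[0,0,-12],[0,0,-18],[0,0,-24],[0,0,-24]],"turn":[0,0,0,0,0,0,0,0]}'
python3 -m handwheel '{"jaw":[0.3,0.3,0.3,0.3,0.3,0.3,0.3],"translation":[[0,0,-3],[0,0,-6],[0,0,-8],[0,0,-10],[0,0,-11],[0,0,-12],[0,0,-12]],"turn":[0,0,0,0,0,0,0]}'
cat >> h.py <<'E'
def tips(xy,half=.05,fn="wrist"):
    c=ctrl.calibration(fn); o=ctrl.get_obs(); im,d=ctrl.grab_frame(fn); K=c["mtx"]; v,u=np.mgrid[:384,:512]; x,y=(u-K[0,2])/K[0,0],(v-K[1,2])/K[1,1]
    r=np.hypot(x,y)+1e-9; g=np.tan(r)/r if fn=="wrist" else 1; D=np.dstack([x*g,-y*g,-np.ones_like(x)])
    P=c["eye"]+(D*d[...,None])@rot(c).T; e=np.array([np.cos(np.radians(107.6)),np.sin(np.radians(107.6))]); f=np.array([e[1],-e[0]])
    w=P[...,:2]-xy; q,t=w@e,w@f; hs=cv2.cvtColor(im,cv2.COLOR_BGR2HSV)
    ok=(d>0)&(abs(t)<.02)&(abs(q)>.014)&(abs(q)<half)&(P[...,2]<.12)&(im.max(2)<70)&(hs[...,1]<110)
    return {s:np.percentile(P[...,2][ok&(np.sign(q)==s)],3).round(4) for s in(-1,1)},o["position"][2].round(4),o["width"].round(4),im
E
python3 -c "
from h import *
r=tips([.4728,-.22]); print(r[:3]); print(tips([.4728,-.22],fn='scene')[:3]); cv2.imwrite('pics/m3.png',r[3])"
```

```text
clock: 7.05
position: [0.4723, -0.2197, 0.0015]
orientation: [-0.001, 0.988, 0.153, -0.001]
ft_force: [0.4, -0.1, 0.7]
width: 0.0554
grasp_force: 0.0
clock: 7.75
position: [0.4729, -0.22, -0.0094]
orientation: [-0.0, 0.988, 0.153, -0.0]
ft_force: [-0.2, 0.2, 0.3]
width: 0.0555
grasp_force: 0.0Traceback (most recent call last):
  File "<string>", line 3, in <module>
    r=tips([.4728,-.22]); print(r[:3]); print(tips([.4728,-.22],fn='scene')[:3]); cv2.imwrite('pics/m3.png',r[3])
  File "h.py", line 38, in tips
    return {s:np.percentile(P[...,2][ok&(np.sign(q)==s)],3).round(4) for s in(-1,1)},o["position"][2].round(4),o["width"].round(4),im
                                                                                                               ^^^^^^^^^^^^^^^^
AttributeError: 'float' object has no attribute 'round'
```

No contact force at a reported z of −9 mm, so the offset is real. I go 3 mm lower and close in small steps.

```bash
sed -i 's/o\["width"\].round(4)/round(float(o["width"]),4)/' h.py
python3 -m handwheel '{"jaw":[0.3,0.3,0.1,0,-0.04,-0.06,-0.06,-0.06],"translation":[[0,0,-1],[0,0,-3],[0,0,-3],[0,0,-3],[0,0,-3],[0,0,-3],[0,0,-3],[0,0,-3]],"turn":[0,0,0,0,0,0,0,0]}'
python3 -c "
from h import *
r=tips([.4728,-.22]); print(r[:3]); print(tips([.4728,-.22],fn='scene')[:3]); cv2.imwrite('pics/m3.png',r[3][120:,100:400])"
```

```text
clock: 8.6
position: [0.473, -0.2201, -0.0122]
orientation: [0.0, 0.988, 0.153, 0.0]
ft_force: [1.3, -1.5, 0.6]
width: 0.0402
grasp_force: 1.1
({-1: np.float64(0.0413), 1: np.float64(0.0432)}, np.float64(-0.0122), 0.0402)
({-1: np.float64(0.0243), 1: np.float64(0.0247)}, np.float64(-0.0122), 0.0403)
```

View pics/m3.png

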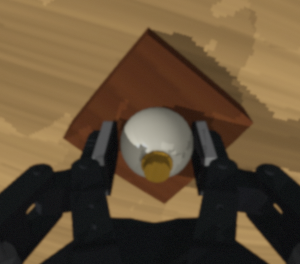

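The bauble now sits between the pads, at (158,140) in the crop, and centred. I close to a light grip.

```bash
python3 -m handwheel '{"jaw":[-0.08,-0.08],"translation":[[0,0,0],[0,0,0]],"turn":[0,0]}' | tail -3
python3 -m handwheel '{"jaw":[-0.1,-0.1],"translation":[[0,0,0],[0,0,0]],"turn":[0,0]}'| tail -3
python3 -m handwheel '{"jaw":[-0.11,-0.11],"translation":[[0,0,0],[0,0,0]],"turn":[0,0]}'| tail -3
python3 -m handwheel '{"jaw":[-0.12,-0.12],"translation":[[0,0,0],[0,0,0]],"turn":[0,0]}'| tail -3
```

```text
ft_force: [1.1, -4.9, 2.1]
width: 0.039
grasp_force: 2.4
ft_force: [2.3, -6.6, 1.8]
width: 0.0386
grasp_force: 3.3
ft_force: [2.0, -7.7, 2.9]
width: 0.0382
grasp_force: 3.8
ft_force: [1.8, -8.7, 3.5]
width: 0.0378
grasp_force: 4.2
```

A net lateral force on the tool shows only the −y finger is pressing, so I shift about 1 mm to −y.

```bash
python3 -m handwheel '{"jaw":[-0.1,-0.1],"translation":[[0.3,-1,0],[0.3,-1,0]],"turn":[0,0]}' | tail -3
python3 -m handwheel '{"jaw":[-0.1,-0.1],"translation":[[0.3,-1,0],[0.3,-1,0]],"turn":[0,0]}'| tail -3
```

```text
ft_force: [0.6, -3.4, 1.1]
width: 0.0382
grasp_force: 1.6
ft_force: [-0.5, -0.6, -0.8]
width: 0.0384
grasp_force: 0.0
```

```bash
python3 -m handwheel '{"jaw":[-0.11,-0.11],"translation":[[0,0,0],[0,0,0]],"turn":[0,0]}' | tail -3
python3 -m handwheel '{"jaw":[-0.12,-0.12],"translation":[[0,0,0],[0,0,0]],"turn":[0,0]}'| tail -3
python3 -m handwheel '{"jaw":[-0.13,-0.13],"translation":[[0,0,0],[0,0,0]],"turn":[0,0]}'
```

```text
ft_force: [-0.5, 1.0, 0.3]
width: 0.0384
grasp_force: 0.3
ft_force: [-0.2, 1.6, -0.3]
width: 0.0377
grasp_force: 2.1
clock: 10.5
position: [0.4734, -0.2219, -0.0123]
orientation: [-0.0, 0.988, 0.153, -0.0]
ft_force: [-1.4, 2.4, 0.7]
width: 0.0376
grasp_force: 6.4
```

```bash
python3 -m handwheel '{"jaw":[-0.14,-0.14],"translation":[[0,0.3,0],[0,0.3,0]],"turn":[0,0]}' | tail -3
python3 -m handwheel '{"jaw":[-0.14,-0.14,-0.14,-0.14,-0.14],"translation":[[0,0,3],[0,0,6],[0,0,12],[0,0,20],[0,0,20]],"turn":[0,0,0,0,0]}'
```

```text
ft_force: [-1.9, 0.4, 0.4]
width: 0.0368
grasp_force: 11.7
clock: 11.2
position: [0.4742, -0.2221, 0.0093]
orientation: [0.001, 0.988, 0.153, 0.001]
ft_force: [-0.8, -0.7, -0.8]
width: 0.0368
grasp_force: 11.7
```

Gripped at about 12 N and lifted. Next I lift clear, travel over the ring, and measure both the held bauble and the ring in one wrist frame.

```bash
python3 -m handwheel '{"jaw":[-0.14,-0.14,-0.14,-0.14,-0.14,-0.14,-0.14,-0.14],"translation":[[0,0,30],[0,0,65],[-2,25,95],[-4,60,110],[-7,100,110],[-10,140,110],[-13,175,110],[-15,200,110]],"turn":[0,0,0,0,0,0,0,0]}'
python3 -m handwheel '{"jaw":[-0.14,-0.14,-0.14],"translation":[[0,0,0],[0,0,0],[0,0,0]],"turn":[0,0,0]}'
python3 - <<'E'
from h import *
c,o,im,d=save("w4"); print(o["position"],o["grasp_force"])
np.savez("pics/w4.npz",**{k:c[k] for k in("eye","rotation","mtx")},d=d)
b=blob(im,"white",254,230,40); print(cv2.minEnclosingCircle(b))
E
```

```text
clock: 12.0
position: [0.4581, -0.0198, 0.118]
orientation: [-0.0, 0.988, 0.153, 0.0]
ft_force: [1.1, 0.1, -1.2]
width: 0.037
grasp_force: 11.7
clock: 12.3
position: [0.4585, -0.0223, 0.1177]
orientation: [0.0, 0.988, 0.153, 0.0]
ft_force: [0.6, -0.3, -0.3]
width: 0.0373
grasp_force: 11.7
[ 0.45852796 -0.02229352  0.11774868] 11.70071929693222
((253.953125, 250.5), 32.14434051513672)
```

View pics/w4.png

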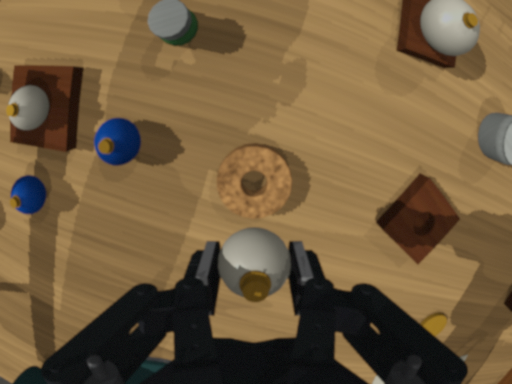

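The bauble is held cap-up at (254,262). The ring is at (254,182), with the hole at (253,183). The empty medium block is at (420,218).

```bash
cat >> h.py <<'E'
def holev(c,im,u,v,r,thr,z):
    m=(im.max(2)<thr).astype(np.uint8); k=np.zeros_like(m); cv2.circle(k,(u,v),r,1,-1)
    b=max(cv2.findContours(m&k,cv2.RETR_EXTERNAL,cv2.CHAIN_APPROX_NONE)[0],key=cv2.contourArea)
    P=np.array([onz(c,*q,z,True)[:2] for q in b[:,0]])*1000; (x,y),ax,a=cv2.fitEllipse(P.astype(np.float32)); return round(x,1),round(y,1),np.round(ax,1)
E
python3 - <<'E'
from h import *
im=cv2.imread("pics/w4.png"); c=dict(np.load("pics/w4.npz"))
print("held",circ(c,im,"white",254,262,42,.164))
for t in(70,90,110): print("hole",holev(c,im,253,183,17,t,.022))
hsv=cv2.cvtColor(im,cv2.COLOR_BGR2HSV); k=np.zeros(im.shape[:2],np.uint8); cv2.circle(k,(254,181),48,1,-1)
m=((hsv[...,1]>110)&(hsv[...,0]<14)&(hsv[...,2]>70)&(k>0)).astype(np.uint8); m=cv2.morphologyEx(m,cv2.MORPH_OPEN,np.ones((3,3)))
b=max(cv2.findContours(m,cv2.RETR_EXTERNAL,cv2.CHAIN_APPROX_NONE)[0],key=cv2.contourArea); P=np.array([onz(c,*q,.022,True)[:2] for q in b[:,0]])*1000
print("ring",cv2.fitEllipse(P.astype(np.float32)),cv2.boundingRect(b))
print("blocks hole",holev(c,im,425,228,20,45,.022))
E
```

```text
held (array([460.9, -22.4, 164. ]), np.float64(34.0))Traceback (most recent call last):
  File "<stdin>", line 4, in <module>
  File "h.py", line 42, in holev
    P=np.array([onz(c,*q,z,True)[:2] for q in b[:,0]])*1000; (x,y),ax,a=cv2.fitEllipse(P.astype(np.float32)); return round(x,1),round(y,1),np.round(ax,1)
                                                                        ~~~~~~~~~~~~~~^^^^^^^^^^^^^^^^^^^^^^
cv2.error: OpenCV(4.12.0) /io/opencv/modules/imgproc/src/shapedescr.cpp:361: error: (-201:Incorrect size of input array) There should be at least 5 points to fit the ellipse in function 'fitEllipseNoDirect'
```

Run:
```python
from h import *
im=cv2.imread("pics/w4.png"); c=dict(np.load("pics/w4.npz"))
hsv=cv2.cvtColor(im,cv2.COLOR_BGR2HSV)
print("row V/H",[(u,int(hsv[182,u,2]),int(hsv[182,u,0]),int(hsv[182,u,1])) for u in range(206,312,5)])
print("col V/H",[(v,int(hsv[v,254,2]),int(hsv[v,254,0]),int(hsv[v,254,1])) for v in range(135,228,5)])
for z,u,v in((.022,254,182),):print(onz(c,u,v,z,True))
```

```text
row V/H [(206, 166, 18, 123), (211, 155, 18, 125), (216, 144, 17, 133), (221, 123, 15, 147), (226, 133, 16, 144), (231, 149, 16, 142), (236, 177, 16, 138), (241, 92, 16, 150), (246, 81, 17, 132), (251, 80, 16, 134), (256, 75, 18, 133), (261, 79, 18, 132), (266, 130, 16, 141), (271, 156, 16, 142), (276, 160, 16, 140), (281, 174, 16, 139), (286, 165, 16, 139), (291, 137, 16, 140), (296, 108, 17, 130), (301, 107, 17, 129), (306, 108, 17, 130), (311, 151, 18, 125)]
col V/H [(135, 135, 18, 128), (140, 132, 17, 129), (145, 97, 15, 150), (150, 159, 16, 140), (155, 163, 16, 141), (160, 162, 16, 140), (165, 157, 16, 141), (170, 122, 16, 142), (175, 97, 18, 134), (180, 94, 17, 130), (185, 76, 17, 134), (190, 77, 16, 142), (195, 117, 15, 146), (200, 163, 16, 141), (205, 148, 16, 143), (210, 170, 16, 141), (215, 159, 16, 143), (220, 140, 18, 128), (225, 151, 18, 125)]
[ 0.46046153 -0.02167709  0.022     ]
```

Run:
```python
from h import *
im=cv2.imread("pics/w4.png"); c=dict(np.load("pics/w4.npz"))
for t in(105,115,125): print("hole",holev(c,im,253,183,17,t,.022))
print([onz(c,u,v,.022,True).round(4) for u,v in((252.8,182.5),(254.5,181))])
```

```text
hole (458.8, -20.2, array([20.5, 24.2]))
hole (458.9, -20.5, array([22.2, 25. ]))
hole (459.0, -21.0, array([23.8, 25.6]))
[array([ 0.4596, -0.0207,  0.022 ]), array([ 0.4616, -0.0218,  0.022 ])]
```

```bash
python3 -m handwheel '{"jaw":[-0.14,-0.14,-0.14,-0.14,-0.14,-0.14,-0.14,-0.14],"translation":[[1,1,-25],[1,1,-55],[1,1,-80],[1,1,-100],[1,1,-112],[1,1,-119],[1,1,-122],[1,1,-122]],"turn":[0,0,0,0,0,0,0,0]}'
python3 -m handwheel '{"jaw":[-0.14,-0.14,-0.14,-0.14],"translation":[[0,0,-1],[0,0,-2],[0,0,-3],[0,0,-3]],"turn":[0,0,0,0]}'
python3 -m handwheel '{"jaw":[-0.14,-0.14,-0.14],"translation":[[0,0,-1],[0,0,-2],[0,0,-2]],"turn":[0,0,0]}'
```

```text
clock: 13.15
position: [0.4597, -0.0209, -0.0039]
orientation: [0.0, 0.988, 0.153, 0.0]
ft_force: [-0.2, 0.0, 0.3]
width: 0.0371
grasp_force: 11.7
clock: 13.55
position: [0.4595, -0.0206, -0.0072]
orientation: [0.0, 0.988, 0.153, 0.0]
ft_force: [-0.0, -0.3, 0.8]
width: 0.0371
grasp_force: 11.7
clock: 13.85
position: [0.4595, -0.0207, -0.0093]
orientation: [0.0, 0.988, 0.153, 0.0]
ft_force: [0.1, -1.0, 2.0]
width: 0.037
grasp_force: 11.8
```

Contact is just starting, as expected. I go the last millimetre, release gently and rise.

```bash
python3 -m handwheel '{"jaw":[-0.14,-0.14,-0.12,-0.1,-0.05,0.05,0.2,0.3],"translation":[[0,0,-0.5],[0,0,-1],[0,0,-1],[0,0,-1],[0,0,-1],[0,0,-1],[0,0,-1],[0,0,-1]],"turn":[0,0,0,0,0,0,0,0]}'
python3 -m handwheel '{"jaw":[0.4,0.4,0.4,0.5,0.5,0.6,0.6,0.6],"translation":[[0,0,0],[0,0,0],[0,0,10],[0,0,25],[0,0,45],[0,0,70],[0,0,100],[0,0,120]],"turn":[0,0,0,0,0,0,0,0]}'
python3 - <<'E'
from h import *
c,o,im,d=save("w5"); print(o["position"])
print(circ(c,im,"white",254,178,30,.036))
E
```

```text
clock: 14.65
position: [0.4594, -0.0207, -0.0104]
orientation: [-0.0, 0.988, 0.153, -0.0]
ft_force: [0.6, 0.4, 0.6]
width: 0.0556
grasp_force: 0.0
clock: 15.45
position: [0.46, -0.0207, 0.1134]
orientation: [0.0, 0.988, 0.153, 0.001]
ft_force: [0.7, -0.3, -1.0]
width: 0.068
grasp_force: 0.0
[ 0.46001396 -0.02074441  0.11339214]
(array([459.4, -21.3,  36. ]), np.float64(35.8))
```

View pics/w5.png

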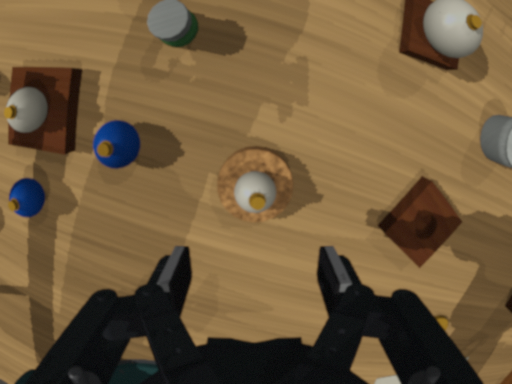

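The small bauble sits upright in the ring at (256,190). Now for the medium bauble.

```bash
python3 -m handwheel '{"jaw":[0.8,0.8,0.8,0.8,0.8,0.8,0.8,0.8],"translation":[[14,254,5],[14,254,5],[14,254,5],[14,254,5],[14,254,5],[14,254,5],[14,254,5],[14,254,5]],"turn":[0,0,0,0,0,0,0,0]}'
python3 - <<'E'
from h import *
c,o,im,d=save("w6"); print(o["position"])
print(circ(c,im,"white",254,178,36,.038)); b=blob(im,"white",254,178,36); print(cv2.minEnclosingCircle(b))
E
```

```text
clock: 16.3
position: [0.4735, 0.2326, 0.1152]
orientation: [0.0, 0.988, 0.153, 0.0]
ft_force: [0.7, -0.1, -0.2]
width: 0.0768
grasp_force: 0.0
[0.4734699  0.23257251 0.11522018]
(array([474. , 232.6,  38. ]), np.float64(44.8))
((253.0, 189.0), 25.80707550048828)
```

View pics/w6.png

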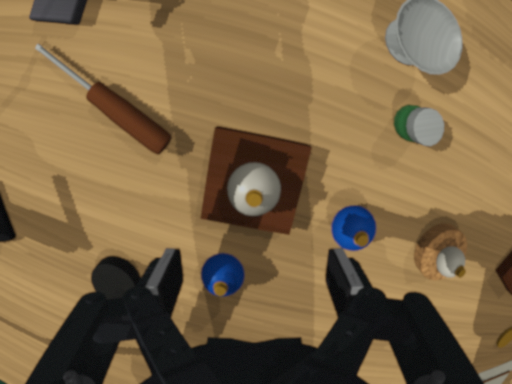

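The wrist view shows the medium bauble at (254,189), white and on the large block. The blue ones at (222,274) and (354,228) are clear of the finger footprint. I descend.

```bash
python3 -m handwheel '{"jaw":[0.6,0.6,0.6,0.6,0.6,0.6,0.6,0.6],"translation":[[0.5,0,-25],[0.5,0,-55],[0.5,0,-80],[0.5,0,-100],[0.5,0,-112],[0.5,0,-120],[0.5,0,-126],[0.5,0,-127]],"turn":[0,0,0,0,0,0,0,0]}'
python3 -m handwheel '{"jaw":[0.5,0.4,0.3,0.25,0.22,0.2,0.18,0.18],"translation":[[0,0,0],[0,0,0],[0,0,0],[0,0,0],[0,0,0],[0,0,0],[0,0,0],[0,0,0]],"turn":[0,0,0,0,0,0,0,0]}'
python3 -m handwheel '{"jaw":[0.16,0.16],"translation":[[0,0,0],[0,0,0]],"turn":[0,0]}' | tail -3
python3 -m handwheel '{"jaw":[0.15,0.15],"translation":[[0,0,0],[0,0,0]],"turn":[0,0]}' | tail -3
```

```text
clock: 17.15
position: [0.4741, 0.2331, -0.0123]
orientation: [-0.0, 0.988, 0.153, 0.0]
ft_force: [-0.0, 0.0, 0.2]
width: 0.0684
grasp_force: 0.0
clock: 17.95
position: [0.474, 0.2333, -0.0123]
orientation: [-0.0, 0.988, 0.153, 0.0]
ft_force: [-0.1, -0.2, -0.5]
width: 0.0502
grasp_force: 0.0
ft_force: [0.2, -0.2, -0.4]
width: 0.0496
grasp_force: 0.0
ft_force: [0.1, 0.6, 0.3]
width: 0.0492
grasp_force: 0.0
```

```bash
python3 -m handwheel '{"jaw":[0.14,0.14],"translation":[[0,0,0],[0,0,0]],"turn":[0,0]}' | tail -3
python3 -m handwheel '{"jaw":[0.13,0.13],"translation":[[0,0,0],[0,0,0]],"turn":[0,0]}' | tail -3
python3 -m handwheel '{"jaw":[0.12,0.12],"translation":[[0,0,0],[0,0,0]],"turn":[0,0]}' | tail -3
```

```text
ft_force: [-0.5, 0.7, 0.3]
width: 0.0488
grasp_force: 0.0
ft_force: [0.0, -0.9, 0.4]
width: 0.0485
grasp_force: 0.2
ft_force: [-0.2, -2.3, 0.7]
width: 0.0478
grasp_force: 0.8
```

```bash
python3 -m handwheel '{"jaw":[0.12,0.11,0.11],"translation":[[0,-0.4,0],[0,-0.4,0],[0,-0.4,0]],"turn":[0,0,0]}' | tail -3
python3 -m handwheel '{"jaw":[0.1,0.1],"translation":[[0,0,0],[0,0,0]],"turn":[0,0]}' | tail -5
python3 -m handwheel '{"jaw":[0.095,0.095],"translation":[[0,0,0],[0,0,0]],"turn":[0,0]}' | tail -5
```

```text
ft_force: [-0.4, -0.3, 1.1]
width: 0.0472
grasp_force: 4.4
position: [0.474, 0.233, -0.0122]
orientation: [-0.0, 0.988, 0.153, 0.0]
ft_force: [-0.1, 1.5, 2.3]
width: 0.047
grasp_force: 10.0
position: [0.474, 0.233, -0.0122]
orientation: [-0.0, 0.988, 0.153, 0.0]
ft_force: [0.5, 1.2, 2.2]
width: 0.0473
grasp_force: 13.2
```

```bash
python3 -m handwheel '{"jaw":[0.095,0.095,0.095,0.095,0.095,0.095,0.095,0.095],"translation":[[0,0,3],[0,0,8],[0,0,20],[0,0,45],[0,0,80],[0,-20,110],[0,-50,130],[0,-85,130]],"turn":[0,0,0,0,0,0,0,0]}'
python3 -m handwheel '{"jaw":[0.095,0.095,0.095,0.095,0.095,0.095,0.095,0.095],"translation":[[0,-40,0],[0,-85,0],[0,-130,0],[0,-175,0],[0,-220,0],[0,-265,0],[0,-310,0],[0,-345,0]],"turn":[0,0,0,0,0,0,0,0]}'
python3 -m handwheel '{"jaw":[0.095,0.095,0.095,0.095],"translation":[[-1,-20,0],[-1,-25,0],[-1,-25,0],[-1,-25,0]],"turn":[0,0,0,0]}'
python3 - <<'E'
from h import *
c,o,im,d=save("w7"); print(o["position"],o["grasp_force"])
np.savez("pics/w7.npz",**{k:c[k] for k in("eye","rotation","mtx")})
E
```

```text
clock: 20.45
position: [0.475, 0.1478, 0.122]
orientation: [-0.0, 0.988, 0.153, 0.003]
ft_force: [0.1, 0.0, -1.2]
width: 0.0467
grasp_force: 13.2
clock: 21.25
position: [0.4735, -0.1995, 0.1188]
orientation: [0.0, 0.988, 0.152, 0.0]
ft_force: [0.9, 0.7, -0.9]
width: 0.047
grasp_force: 13.2
clock: 21.65
position: [0.473, -0.2213, 0.1181]
orientation: [-0.0, 0.988, 0.153, 0.0]
ft_force: [0.0, -0.0, -0.1]
width: 0.0471
grasp_force: 13.2
[ 0.47304213 -0.22130738  0.11810872] 13.217374384403229
```

View pics/w7.png

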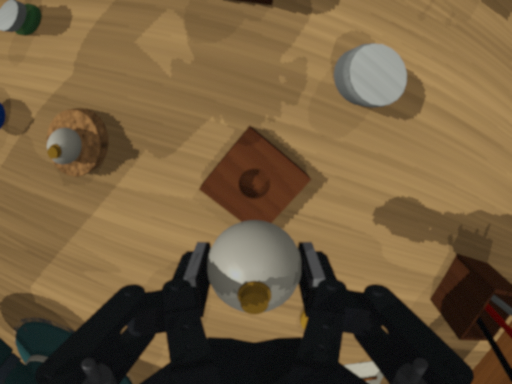

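The medium bauble is held upright over the medium block, with the dimple at (254,183).

Run:
```python
from h import *
im=cv2.imread("pics/w7.png"); c=dict(np.load("pics/w7.npz"))
print("held",circ(c,im,"white",254,264,55,.038+.1181+.0122))
for t in(50,60,70): print("hole",holev(c,im,254,183,20,t,.022))
```

```text
held (array([ 474.6, -221.5,  168.3]), np.float64(45.5))
hole (464.6, -217.4, array([ 7.6, 20.2]))
hole (472.0, -218.4, array([21.7, 26.5]))
hole (472.7, -220.1, array([27.3, 27.8]))
```

```bash
python3 -m handwheel '{"jaw":[0.095,0.095,0.095,0.095,0.095,0.095,0.095,0.095],"translation":[[0,0.3,-25],[0,0.3,-55],[0,0.3,-80],[0,0.3,-100],[0,0.3,-112],[0,0.3,-119],[0,0.3,-123],[0,0.3,-123]],"turn":[0,0,0,0,0,0,0,0]}'
python3 -m handwheel '{"jaw":[0.095,0.095,0.095,0.095],"translation":[[0,0,-1],[0,0,-2],[0,0,-3],[0,0,-3]],"turn":[0,0,0,0]}' | tail -5
python3 -m handwheel '{"jaw":[0.095,0.095,0.095],"translation":[[0,0,-0.7],[0,0,-1.3],[0,0,-1.3]],"turn":[0,0,0]}' | tail -5
```

```text
clock: 22.5
position: [0.4732, -0.2217, -0.005]
orientation: [0.0, 0.988, 0.153, 0.0]
ft_force: [0.1, 0.1, -0.1]
width: 0.0468
grasp_force: 13.2
position: [0.473, -0.2218, -0.0082]
orientation: [0.0, 0.988, 0.153, 0.0]
ft_force: [0.6, -0.4, -0.8]
width: 0.0468
grasp_force: 13.2
position: [0.4731, -0.2219, -0.0093]
orientation: [0.0, 0.988, 0.153, 0.0]
ft_force: [-1.6, 0.7, 4.1]
width: 0.0468
grasp_force: 13.5
```

Seated with about 4 N of contact. I release and rise.

```bash
python3 -m handwheel '{"jaw":[0.1,0.11,0.13,0.16,0.2,0.3,0.4,0.5],"translation":[[0,0,0],[0,0,0],[0,0,0],[0,0,0],[0,0,0],[0,0,0],[0,0,0],[0,0,0]],"turn":[0,0,0,0,0,0,0,0]}'
python3 -m handwheel '{"jaw":[0.6,0.6,0.6,0.6,0.7,0.8,0.9,0.9],"translation":[[0,0,0],[0,0,3],[0,0,15],[0,0,35],[0,0,60],[0,0,90],[0,0,120],[0,0,125]],"turn":[0,0,0,0,0,0,0,0]}'
python3 - <<'E'
from h import *
c,o,im,d=save("w8"); print(o["position"])
print("medium",circ(c,im,"white",254,180,36,.041))
E
python3 -m handwheel '{"jaw":[1,1,1,1,1,1,1,1],"translation":[[200,75,15],[200,75,15],[200,75,15],[200,75,15],[200,75,15],[200,75,15],[200,75,15],[200,75,15]],"turn":[0,0,0,0,0,0,0,0]}'
python3 - <<'E'
from h import *
c,o,im,d=save("w9"); print(o["position"])
np.savez("pics/w9.npz",**{k:c[k] for k in("eye","rotation","mtx")})
print("large",circ(c,im,"white",254,188,46,.05)); print(cv2.minEnclosingCircle(blob(im,"white",254,188,46)))
E
```

```text
clock: 24.0
position: [0.4729, -0.2218, -0.0096]
orientation: [-0.0, 0.988, 0.153, -0.0]
ft_force: [0.0, -1.6, -0.8]
width: 0.064
grasp_force: 0.0
clock: 24.8
position: [0.4743, -0.2225, 0.1203]
orientation: [0.002, 0.988, 0.153, 0.002]
ft_force: [0.7, 0.1, 0.3]
width: 0.0814
grasp_force: 0.0
[ 0.47427387 -0.22248714  0.12034087]
medium (array([ 472.5, -220.5,   41. ]), np.float64(46.3))
clock: 25.65
position: [0.6718, -0.1474, 0.1304]
orientation: [0.0, 0.988, 0.152, -0.0]
ft_force: [-0.1, 0.1, -0.5]
width: 0.0855
grasp_force: 0.0
[ 0.67179772 -0.14743359  0.1303585 ]
large (array([ 673.3, -147. ,   50. ]), np.float64(58.7))
((254.5, 186.8000030517578), 32.849605560302734)
```

View pics/w9.png

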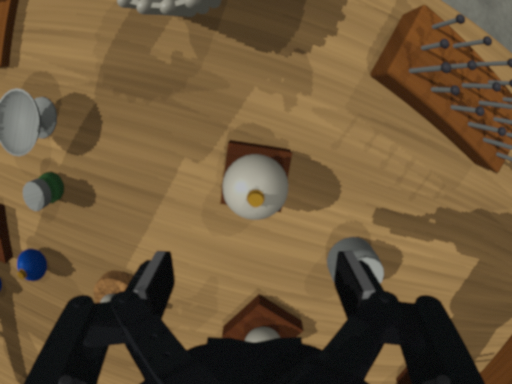

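The medium bauble is seated within 1 mm. The wrist view shows the large one at (255,187), 58.7 mm across, with the tin clear of the fingers. I descend on it.

```bash
python3 -m handwheel '{"jaw":[1,1,1,1,1,1,1,1],"translation":[[0.5,0,-25],[0.5,0,-55],[0.5,0,-80],[0.5,0,-100],[0.5,0,-115],[0.5,0,-126],[0.5,0,-132],[0.5,0,-134]],"turn":[0,0,0,0,0,0,0,0]}'
python3 -m handwheel '{"jaw":[0.8,0.7,0.6,0.55,0.5,0.47,0.46,0.46],"translation":[[0,0,0],[0,0,0],[0,0,0],[0,0,0],[0,0,0],[0,0,0],[0,0,0],[0,0,0]],"turn":[0,0,0,0,0,0,0,0]}'
python3 -m handwheel '{"jaw":[0.44,0.44],"translation":[[0,0,0],[0,0,0]],"turn":[0,0]}' | tail -3
python3 -m handwheel '{"jaw":[0.43,0.43],"translation":[[0,0,0],[0,0,0]],"turn":[0,0]}' | tail -3
```

```text
clock: 26.5
position: [0.6734, -0.1469, -0.0036]
orientation: [0.0, 0.988, 0.153, 0.0]
ft_force: [0.5, 0.6, -0.4]
width: 0.0855
grasp_force: 0.0
clock: 27.3
position: [0.6735, -0.1468, -0.0036]
orientation: [0.0, 0.988, 0.153, 0.0]
ft_force: [-0.0, 0.4, 0.7]
width: 0.0623
grasp_force: 0.0
ft_force: [0.8, 0.1, 0.5]
width: 0.0612
grasp_force: 0.4
ft_force: [0.7, -1.3, 1.3]
width: 0.0608
grasp_force: 0.9
```

Slight −y push on the tool, so I shift −0.5 mm and keep tightening.

```bash
python3 -m handwheel '{"jaw":[0.43,0.42,0.42],"translation":[[0,-0.5,0],[0,-0.5,0],[0,-0.5,0]],"turn":[0,0,0]}' | tail -3
python3 -m handwheel '{"jaw":[0.41,0.41],"translation":[[0,0,0],[0,0,0]],"turn":[0,0]}' | tail -3
python3 -m handwheel '{"jaw":[0.4,0.4],"translation":[[0,0,0],[0,0,0]],"turn":[0,0]}' | tail -5
```

```text
ft_force: [1.2, -1.5, 0.8]
width: 0.0604
grasp_force: 0.6
ft_force: [1.4, -2.8, 0.2]
width: 0.0601
grasp_force: 1.1
position: [0.6735, -0.1474, -0.0035]
orientation: [0.0, 0.988, 0.153, 0.0]
ft_force: [0.9, -2.8, 1.8]
width: 0.0598
grasp_force: 1.5
```

```bash
python3 -m handwheel '{"jaw":[0.4,0.39,0.39],"translation":[[0.2,-0.6,0],[0.2,-0.6,0],[0.2,-0.6,0]],"turn":[0,0,0]}' | tail -3
python3 -m handwheel '{"jaw":[0.38,0.38],"translation":[[0,0,0],[0,0,0]],"turn":[0,0]}' | tail -3
python3 -m handwheel '{"jaw":[0.375,0.375],"translation":[[0,0,0],[0,0,0]],"turn":[0,0]}' | tail -5
```

```text
ft_force: [-0.5, 0.1, 3.3]
width: 0.0592
grasp_force: 5.7
ft_force: [0.7, 0.8, 3.3]
width: 0.0592
grasp_force: 12.3
position: [0.6737, -0.1478, -0.0035]
orientation: [-0.0, 0.988, 0.153, 0.0]
ft_force: [-0.4, 1.1, 4.8]
width: 0.0588
grasp_force: 16.0
```

```bash
python3 -m handwheel '{"jaw":[0.375,0.375,0.375,0.375,0.375,0.375,0.375,0.375],"translation":[[0,0,3],[0,0,8],[0,0,20],[0,0,45],[0,0,80],[0,0,110],[-9,17,125],[-25,48,125]],"turn":[0,0,0,0,0,0,0,0]}'
python3 -m handwheel '{"jaw":[0.375,0.375,0.375,0.375,0.375,0.375,0.375,0.375],"translation":[[-18,34,0],[-38,72,0],[-58,110,0],[-78,148,0],[-98,186,0],[-118,224,0],[-138,262,0],[-158,300,0]],"turn":[0,0,0,0,0,0,0,0]}'
python3 -m handwheel '{"jaw":[0.375,0.375,0.375,0.375,0.375],"translation":[[-12,23,0],[-17,33,0],[-17,33,0],[-17,33,0],[-17,33,0]],"turn":[0,0,0,0,0]}'
python3 - <<'E'
from h import *
c,o,im,d=save("w10"); print(o["position"],o["grasp_force"])
print("held",circ(c,im,"white",254,264,70,.05+.122+.0035))
for t in(50,60,70): print("hole",holev(c,im,254,175,26,t,.022))
E
```

```text
clock: 29.9
position: [0.6498, -0.1009, 0.1252]
orientation: [0.001, 0.988, 0.152, 0.002]
ft_force: [0.5, 0.5, -0.6]
width: 0.0589
grasp_force: 16.2
clock: 30.7
position: [0.4897, 0.2014, 0.1225]
orientation: [-0.0, 0.988, 0.153, 0.001]
ft_force: [1.4, 0.9, -1.9]
width: 0.0589
grasp_force: 16.2
clock: 31.2
position: [0.4742, 0.2322, 0.1215]
orientation: [0.0, 0.988, 0.152, 0.0]
ft_force: [0.0, 0.2, -1.6]
width: 0.0592
grasp_force: 16.2
[0.47419209 0.23215738 0.12147468] 16.18659943342209
held (array([475. , 232.6, 175.5]), np.float64(58.1))
hole (481.9, 235.0, array([47.9, 50.7]))
hole (481.3, 234.8, array([48.6, 51.7]))
hole (481.3, 234.7, array([49. , 51.6]))
```

View pics/w10.png

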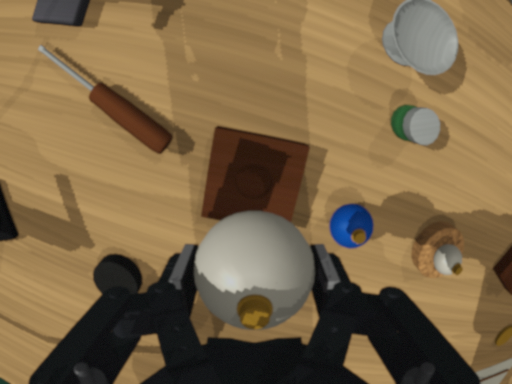

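The large bauble is held upright over the empty large block, with the dimple near (252,180). The jar and dish are undisturbed. I lower it.

```bash
python3 -m handwheel '{"jaw":[0.375,0.375,0.375,0.375,0.375,0.375,0.375,0.375],"translation":[[0,0.6,-25],[0,0.6,-55],[0,0.6,-80],[0,0.6,-100],[0,0.6,-112],[0,0.6,-120],[0,0.6,-124.5],[0,0.6,-124.5]],"turn":[0,0,0,0,0,0,0,0]}'
python3 -m handwheel '{"jaw":[0.375,0.375,0.375,0.375],"translation":[[0,0,-1],[0,0,-2],[0,0,-3],[0,0,-3]],"turn":[0,0,0,0]}' | tail -5
python3 -m handwheel '{"jaw":[0.375,0.375,0.375],"translation":[[0,0,-0.6],[0,0,-1.2],[0,0,-1.2]],"turn":[0,0,0]}' | tail -5
```

```text
clock: 32.05
position: [0.4738, 0.2336, -0.003]
orientation: [-0.0, 0.988, 0.153, 0.0]
ft_force: [0.4, 0.2, -2.2]
width: 0.0594
grasp_force: 16.2
position: [0.4737, 0.2338, -0.006]
orientation: [-0.0, 0.988, 0.153, 0.0]
ft_force: [-0.6, 0.5, -0.3]
width: 0.059
grasp_force: 16.2
position: [0.4739, 0.2338, -0.007]
orientation: [-0.0, 0.988, 0.153, 0.0]
ft_force: [0.4, -1.5, 1.2]
width: 0.0591
grasp_force: 16.4
```

```bash
python3 -m handwheel '{"jaw":[0.375,0.39,0.4,0.42,0.44,0.5,0.6,0.7],"translation":[[0,0,-0.7],[0,0,-0.7],[0,0,-0.7],[0,0,-0.7],[0,0,-0.7],[0,0,-0.7],[0,0,-0.7],[0,0,-0.7]],"turn":[0,0,0,0,0,0,0,0]}'
python3 -m handwheel '{"jaw":[0.9,0.9,0.9,0.9,0.9,0.9,0.9,0.9],"translation":[[0,0,0],[0,0,3],[0,0,15],[0,0,35],[0,0,60],[0,0,90],[0,0,120],[0,0,125]],"turn":[0,0,0,0,0,0,0,0]}'
python3 - <<'E'
from h import *
c,o,im,d=save("w11"); print(o["position"])
print("large",circ(c,im,"white",254,180,44,.046))
E
python3 -m handwheel '{"jaw":[0.5,0.5,0.5,0.5,0.5,0.5,0.5,0.5],"translation":[[-15,-254,0],[-15,-254,0],[-15,-254,0],[-15,-254,0],[-15,-254,0],[-15,-254,0],[-15,-254,0],[-15,-254,0]],"turn":[0,0,0,0,0,0,0,0]}'
python3 - <<'E'
from h import *
c,o,im,d=save("w12"); print(o["position"])
print("small",circ(c,im,"white",254,182,30,.036))
E
```

```text
clock: 33.55
position: [0.4736, 0.2337, -0.008]
orientation: [0.0, 0.988, 0.153, -0.0]
ft_force: [0.6, 1.0, 0.3]
width: 0.0728
grasp_force: 0.0
clock: 34.35
position: [0.475, 0.2343, 0.122]
orientation: [-0.001, 0.988, 0.153, 0.003]
ft_force: [1.1, 0.8, 0.3]
width: 0.081
grasp_force: 0.0
[0.47502371 0.23434072 0.12198199]
large (array([473.6, 232.8,  46. ]), np.float64(56.1))
clock: 35.2
position: [0.4585, -0.0195, 0.1167]
orientation: [-0.0, 0.988, 0.153, -0.0]
ft_force: [0.4, 0.3, -0.3]
width: 0.0639
grasp_force: 0.0
[ 0.45854819 -0.01954568  0.11667175]
small (array([458.6, -21.5,  36. ]), np.float64(36.7))
```

The large bauble is seated within 1 mm, and the small one is still in the ring. I descend on it.

```bash
python3 -m handwheel '{"jaw":[0.4,0.4,0.4,0.4,0.4,0.4,0.4,0.4],"translation":[[0.5,-1,-25],[0.5,-1,-55],[0.5,-1,-80],[0.5,-1,-100],[0.5,-1,-112],[0.5,-1,-120],[0.5,-1,-125],[0.5,-1,-127]],"turn":[0,0,0,0,0,0,0,0]}'
python3 -m handwheel '{"jaw":[0.2,0.1,0,-0.03,-0.05,-0.07,-0.08,-0.08],"translation":[[0,0,0],[0,0,0],[0,0,0],[0,0,0],[0,0,0],[0,0,0],[0,0,0],[0,0,0]],"turn":[0,0,0,0,0,0,0,0]}'
python3 -m handwheel '{"jaw":[-0.09,-0.09],"translation":[[0,0,0],[0,0,0]],"turn":[0,0]}' | tail -3
python3 -m handwheel '{"jaw":[-0.1,-0.1],"translation":[[0,0,0],[0,0,0]],"turn":[0,0]}' | tail -3
```

```text
clock: 36.05
position: [0.4594, -0.021, -0.0099]
orientation: [0.0, 0.988, 0.153, 0.0]
ft_force: [0.0, -0.3, 0.1]
width: 0.0597
grasp_force: 0.0
clock: 36.85
position: [0.4592, -0.0213, -0.01]
orientation: [0.0, 0.988, 0.153, 0.0]
ft_force: [0.1, 0.7, -0.4]
width: 0.0396
grasp_force: 0.0
ft_force: [-0.5, 0.3, 1.0]
width: 0.0386
grasp_force: 0.2
ft_force: [0.9, -0.7, -1.0]
width: 0.0384
grasp_force: 0.5
```

```bash
python3 -m handwheel '{"jaw":[-0.11,-0.11],"translation":[[0,-0.3,0],[0,-0.3,0]],"turn":[0,0]}' | tail -3
python3 -m handwheel '{"jaw":[-0.12,-0.12],"translation":[[0,0,0],[0,0,0]],"turn":[0,0]}' | tail -3
python3 -m handwheel '{"jaw":[-0.13,-0.13],"translation":[[0,0,0],[0,0,0]],"turn":[0,0]}' | tail -3
```

```text
ft_force: [0.6, -1.0, 0.3]
width: 0.038
grasp_force: 0.4
ft_force: [1.6, -1.4, 1.5]
width: 0.0377
grasp_force: 2.1
ft_force: [1.2, -1.8, 1.7]
width: 0.0372
grasp_force: 6.3
```

```bash
python3 -m handwheel '{"jaw":[-0.14,-0.14],"translation":[[0.1,-0.3,0],[0.1,-0.3,0]],"turn":[0,0]}' | tail -5
python3 -m handwheel '{"jaw":[-0.14,-0.14,-0.14,-0.14,-0.14,-0.14,-0.14,-0.14],"translation":[[0,0,3],[0,0,8],[0,0,20],[0,0,45],[0,0,80],[10,-6,110],[35,-20,125],[65,-38,125]],"turn":[0,0,0,0,0,0,0,0]}'
python3 -m handwheel '{"jaw":[-0.14,-0.14,-0.14,-0.14,-0.14,-0.14,-0.14,-0.14],"translation":[[32,-19,0],[67,-39,0],[102,-60,0],[130,-77,0],[149,-88,0],[149,-88,0],[149,-88,0],[149,-88,0]],"turn":[0,0,0,0,0,0,0,0]}'
python3 - <<'E'
from h import *
c,o,im,d=save("w13"); print(o["position"],o["grasp_force"])
print("held",circ(c,im,"white",254,262,45,.036+o["position"][2]+.010))
for t in(50,60,70): print("hole",holev(c,im,254,180,15,t,.022))
E
```

```text
position: [0.4592, -0.0218, -0.01]
orientation: [-0.0, 0.988, 0.153, 0.0]
ft_force: [0.4, -0.4, 2.4]
width: 0.0375
grasp_force: 11.6
clock: 38.85
position: [0.5261, -0.0602, 0.1194]
orientation: [0.001, 0.988, 0.153, 0.003]
ft_force: [0.5, 0.2, 0.0]
width: 0.0368
grasp_force: 11.6
clock: 39.65
position: [0.6728, -0.1475, 0.1156]
orientation: [0.0, 0.988, 0.153, 0.0]
ft_force: [-0.2, 0.8, -0.3]
width: 0.0371
grasp_force: 11.6
[ 0.67275017 -0.14748192  0.11555741] 11.638628393411636
held (array([ 673.5, -147.8,  161.6]), np.float64(35.6))
hole (668.7, -145.8, array([ 7.2, 13.6]))
hole (672.4, -145.0, array([13.8, 19. ]))
hole (673.4, -145.5, array([17.4, 21.5]))
```

View pics/w13.png

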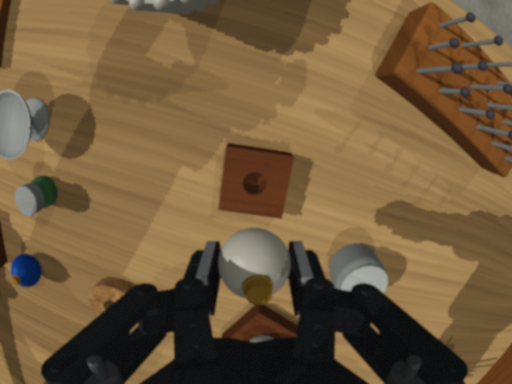

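The small bauble is over the small block, with the dimple at (254,183). I lower it.

```bash
python3 -m handwheel '{"jaw":[-0.14,-0.14,-0.14,-0.14,-0.14,-0.14,-0.14,-0.14],"translation":[[0.6,0.2,-25],[0.6,0.2,-55],[0.6,0.2,-80],[0.6,0.2,-98],[0.6,0.2,-110],[0.6,0.2,-116],[0.6,0.2,-119],[0.6,0.2,-119]],"turn":[0,0,0,0,0,0,0,0]}'
python3 -m handwheel '{"jaw":[-0.14,-0.14,-0.14,-0.14],"translation":[[0,0,-1],[0,0,-2],[0,0,-3],[0,0,-3]],"turn":[0,0,0,0]}' | tail -5
python3 -m handwheel '{"jaw":[-0.14,-0.14,-0.14],"translation":[[0,0,-0.6],[0,0,-1.2],[0,0,-1.2]],"turn":[0,0,0]}' | tail -5
```

```text
clock: 40.5
position: [0.6741, -0.1477, -0.0035]
orientation: [0.0, 0.988, 0.153, 0.0]
ft_force: [-0.4, 0.4, 0.7]
width: 0.0369
grasp_force: 11.6
position: [0.6738, -0.1477, -0.007]
orientation: [0.0, 0.988, 0.153, 0.0]
ft_force: [0.0, 0.6, -0.9]
width: 0.0368
grasp_force: 11.6
position: [0.6741, -0.1477, -0.008]
orientation: [0.0, 0.988, 0.153, 0.0]
ft_force: [0.4, -0.5, 1.1]
width: 0.037
grasp_force: 11.8
```

```bash
python3 -m handwheel '{"jaw":[-0.14,-0.13,-0.12,-0.1,-0.07,0,0.15,0.3],"translation":[[0,0,-0.5],[0,0,-0.5],[0,0,-0.5],[0,0,-0.5],[0,0,-0.5],[0,0,-0.5],[0,0,-0.5],[0,0,-0.5]],"turn":[0,0,0,0,0,0,0,0]}'
python3 -m handwheel '{"jaw":[0.5,0.5,0.5,0.5,0.6,0.6,0.6,0.6],"translation":[[0,0,0],[0,0,0],[0,0,10],[0,0,30],[0,0,60],[0,0,90],[0,0,120],[0,0,125]],"turn":[0,0,0,0,0,0,0,0]}'
python3 - <<'E'
from h import *
c,o,im,d=save("w14"); print(o["position"])
print("small",circ(c,im,"white",254,180,28,.038))
E
python3 -m handwheel '{"jaw":[0.6,0.6,0.6,0.6,0.6,0.6,0.6,0.6],"translation":[[0,0,80],[0,0,80],[0,0,80],[0,0,80],[0,0,80],[0,0,80],[0,0,80],[0,0,80]],"turn":[0,0,0,0,0,0,0,0]}'
python3 - <<'E'
from h import *
s,_=ctrl.grab_frame("scene"); cv2.imwrite("pics/end.png",s)
E
```

```text
clock: 42.0
position: [0.6738, -0.1477, -0.0088]
orientation: [-0.0, 0.988, 0.153, -0.0]
ft_force: [0.3, 0.7, -0.4]
width: 0.0556
grasp_force: 0.0
clock: 42.8
position: [0.6753, -0.1481, 0.1217]
orientation: [0.001, 0.988, 0.153, 0.003]
ft_force: [0.2, -0.4, 0.6]
width: 0.0686
grasp_force: 0.0
[ 0.67528894 -0.14807695  0.12170114]
small (array([ 674.1, -146.8,   38. ]), np.float64(36.5))
clock: 43.65
position: [0.6737, -0.1477, 0.1957]
orientation: [-0.0, 0.988, 0.153, -0.0]
ft_force: [0.3, 0.4, -0.3]
width: 0.0684
grasp_force: 0.0
```

View pics/end.png

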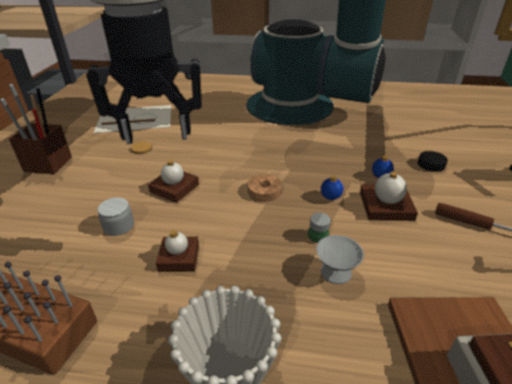

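The final view shows all three baubles cap-up on their own blocks: small at (176,244), medium at (172,174) and large at (390,188). The dish, jar and tin are where they started and the gripper is clear, so I hand in.

```bash
python3 -c "
from cell import ctrl
print(ctrl.hand_in())"
```

```text
the job is handed in; nothing more can be done
None
```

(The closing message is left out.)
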